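Close the draw latch of a specimen clamp

ROBOT

A 6-joint arm with a two-finger parallel gripper is mounted at the origin on the work surface. World frame = base frame: x ahead of the robot, y to its left, z up, the work surface at z = 0. Lengths are in m, angles in degrees, forces in N, time in s.
With the tool pointing down it reaches from about 0.4 to 0.825 m from the base axis. Payload 7 kg.
Tool frame: the origin (TCP) lies at the very end of the fingers, on their centre line; the grasp point (between the pads) lies 19 mm behind it (ctrl.hold_point_z is the distance from the TCP to the grasp point, in m); z points along the fingers, y is the line along which they close (so a half turn about z gives the same grasp; the last joint's range is limited). The gripper opens to 88 mm and grips with 3 to 60 N. Pads are 19 mm wide; open, the fingers measure 130 mm over their backs; the gripper's body (78 mm by 193 mm) begins 47 mm behind the grasp point.
Start: joints at [90.877, 20.546, 0.682, 0, -70.136, -16.507], TCP at [0.182, 0.65, 0.227] pointing down, gripper open.
Joint ranges: [-176.03, 176.03], [-82.01, 121.73], [-58.28, 71.71], [-173.87, 95.51], [-174.79, -0.11], [-173.66, 173.66]. Speed limits (degrees/s): [136.94, 136.94, 172.46, 180, 180, 180].

INTERFACE

Orientations are given as [roll, pitch, yaw] about the fixed x, y, z axes, in that order (R = Rz(yaw) Ry(pitch) Rx(roll)).
In Python, from plant import sensors, viewer, workorder, ctrl gives the robot as it stands.
- The arm moves only by the shell command python3 -m pendant 'ROWS'. ROWS is JSON, a list of rows, each a list of 3 entries, a list of its own where there are three numbers: the opening, from -1 (shut) to 1 (fully open), so that 0 is half open, then the shift along the tool's x, y, z in m, then the turn, a rotation vector about the tool's x, y, z in degrees. A call has 1 to 10 rows; each row is the pose to reach, as a shift and turn from the pose commanded when the call began, along the tool's axes at that moment; what a row does not reach only later rows make up. A row lasts 1/12 s, in which the tool goes at most 41.7 mm and 7.16 degrees, less where a joint would pass 70% of its speed; a pose out of reach is approached as far as the arm can. A call with a gripper value outside its range is refused whole. The fingers move at their own pace and stop on an object; the grip force is fixed at half the most. Time passes only in rows, so rows that repeat a pose let the fingers close. It gives the time, the measured TCP pose, the force, the opening and the grip force at its end, in the units of the state.
- sensors.get_obs(): the state, without advancing time (a new reading comes with each control period).
- viewer.snapshot(name): name is "scene" or "top"; returns the picture (420x560x3 uint8, red, green, blue); there is no depth.
- viewer.camera_params(name): a dict with "fx", "fy", "cx", "cy" (pixels), "extrinsics" (4x4, takes a point from world to camera coordinates). Camera axes: x right, y up, looking along -z (the intrinsics and any distortion apply to the point x, -y, -z); pixel columns grow to the right and rows downward; lengths in m; the calibration is good to about 2 mm. A picture is of the moment at which its call begins. camera_params takes no time and is no camera call.
- workorder.close_job(): hands the job in; it is judged then, once.
The state is a dict: "clock": time; "joint_pos": joint angles; "qvel": joint speeds; "tau": joint torques, N m; "tool_pos": TCP position; "orientation": TCP orientation; "force": force on the tool from outside, world axes, zero at the start; "moment": the same for the moment, N m; "opening": finger opening in m; "gripper_force": force on a finger pad.
Only numpy, scipy, OpenCV 4.12 (cv2) and the standard library are available. Lean on these libraries where they do the work, as an engineer would, in place of code of your own. Each camera call takes 0.05 s, during which the arm holds its last target. There are 200 camera calls.

TASK

The glass strip on the white measuring fixture has to be clamped. Pull the steel draw latch's loop over and behind the hook on the white jaw so that it catches under the hook's lip, then push the latch lever over its toggle point and fully down, so that it stays shut by itself and keeps the jaw drawn in. Feel your way: never push or pull hard on the loop or the lever, and leave the other things where they are.

Things in the scene. Friction and masses are not known exactly. Their poses are not given: they have to be found in the camera images.
- latch_pivot (a point): the lever's pivot, on the steel draw latch mid-way along the fixture (white polymer plate 240 x 170 x 20 mm), 47 mm above the table. Axes: x along the latch, from the hook and jaw towards the latch (the shut lever points along +x); y the pivot axis; z up. Within 38 mm either side (y) nothing but the latch and jaw stands on the plate
- hook_nominal (a point): drawing position of the hook's seat on the fixture, 60 mm from the pivot in -x, 47 mm above the table, same axes: the face of the hook that looks to -x. The jaw unit with its hook is screwed down through slots: the real face lies up to 2.5 mm to either side of this point in x, which is not measured; find it by touch. The bar's centre belongs 2.5 mm to the -x side of the face
- jaw (a joint): how far the jaw (white block with the hook, 90 mm wide in y) is drawn in to +x against its foam pad, m: 0 slack, 0.0015 to 0.008 when latched. About 9 N to start and 6 N/mm. Hook: steel post 14 mm wide in y, top 54 mm above the table; at its top a lip (50 to 54 mm above the table) juts 5 mm in -x over the seat. Jaw top: 38 mm above the table, reaching 14 mm in -x from the seat
- lever (a joint): lever angle, rad: 0 shut, level along +x, at its stop; grows as the handle swings up and over towards the hook (1.57 upright, stop 2.5). Steel bar 22 mm wide, 6 thick, 82 mm long from the pivot; black end piece from 73 to 85 mm, 26 wide, 10 thick. Stays where left. Loop hooked and taut: 0.6 to 1.2; from there 2 to 8 N at the handle; below about 0.2 it snaps shut if hooked
- handle_pad (a point): where to push the lever shut: point on the lever's upper face (up when shut; facing the hook side when the lever is upright), mid-width, 62 mm from the pivot, 3 mm from the bar's mid-plane. x axis along the lever away from the pivot, z out of that face. Unhooked, the lever goes down without resistance and clamps nothing
- loop (a joint): angle of the loop against the lever, rad: the loop's slope upwards from its pin to its bar is this value minus the lever's angle (0.3: the bar end is raised 0.3 rad above level). The pin is on the lever, 22 mm from the pivot, 12 degrees below the bar's direction. The loop turns stiffly and stays where left; moving its tab along x swings the lever along
- loop_bar (a point): middle of the loop's cross bar (steel rod 5 mm thick, 40 mm long in y), 79.5 mm from the loop's pin. It goes between jaw top and lip, centre 40.5 to 47.5 mm above the table, and is then drawn to +x against the hook. To pass down clear of the lip it must be 7.5 mm or more to the -x side of the real seat. The side rods, 20 mm either side, straddle the hook
- loop_tab (a point): grip point on the loop's finger tab: steel, 8 mm thick (x), 18 mm wide (y), 34 mm tall, standing up 16 mm beyond the bar; the point is in its middle, 20 mm above the bar's line and 12.5 mm below the tab's top. Pinch the 18 mm width, fingers either side in y; the loop may swivel in the grip. x axis along the loop from bar to pin, z up the tab
- ref_block: loose steel block 30 x 30 x 14 mm lying on the fixture plate, 60 mm beside the latch (origin under its centre); leave it alone
- weight: loose steel weight, 36 mm across, 56 mm tall, left of the fixture (origin at its underside); leave it alone
- pen: loose black pen, 130 mm long, left of the fixture (origin at its underside); leave it alone
- screwdriver: loose screwdriver right of the fixture (origin at its underside); leave it alone

How it is judged (in metres and radians):
On the way:
1. the loop's bar is down behind the hook, below the level of its lip, with the lever still raised (x of loop_bar in the frame of latch_pivot between -0.0685 and -0.055 m and height (world z) of loop_bar between 0.038 and 0.0488 m and value of joint lever above 0.5 rad), for 0.2 s.
At the end, for the whole second after the job is handed in: the lever is fully down at rest (within 0.05 rad of its stop), the loop's bar is behind the hook under its lip, and the latch alone keeps the jaw drawn in by more than 1 mm (value of joint lever below 0.05 rad and value of joint jaw above 0.001 m and velocity of joint lever below 0.05 rad/s and height (world z) of loop_bar below 0.0488 m and x of loop_bar in the frame of latch_pivot below -0.05 m); the robot touches nothing.
It fails at once if the robot pushes on the lever with more than 20 N (contact force between any of the arm, the fingers and lever_c0 above 20 N or contact force between any of the arm, the fingers and lever_c1 above 20 N).
It fails at once if while it touches the loop, the robot presses or pulls the loop against the jaw or its hook with more than 20 N (contact force between the fingers and loop above 0.3 N and contact force between loop_c1 and jaw above 20 N).
It fails at once if a loose thing near the fixture is moved by more than 20 mm (distance of any of ref_block, weight, pen, screwdriver from where it was at the start of the episode above 0.02 m).
It also fails if it takes over 56 s, if anything falls off the work surface, if the arm or the gripper's body presses on something with over 40 N, if the wrist force passes 120 N, or if a joint passes its speed limit or range.

## Working session

There is one attempt and no reset: what is moved stays moved. The work goes in short steps, Python scripts to look and compute and a shell command to move; the robot and the scene stay as the last step left them, time stands still between calls to the robot, and variables do not carry over. Pictures are saved under pics/ and viewed, at most 10 in all, crops included, and the job is handed in when it is done.

```bash
mkdir -p pics; ls
python3 - <<'E'
from plant import sensors,viewer,ctrl
import cv2,numpy as np
print(sensors.get_obs(),ctrl.hold_point_z)
for n in("scene","top"):
    im=viewer.snapshot(n);cv2.imwrite(f"pics/{n}0.png",im[:,:,::-1]);p=viewer.camera_params(n)
    print(n,p)
E
```

```text
pics
{'clock': 0.0, 'joint_pos': array([ 9.08769421e+01,  2.05918866e+01,  6.31742497e-01, -1.91282975e-02,
       -7.01373011e+01, -1.65072016e+01]), 'qvel': array([-0.01718054,  0.00681445,  0.0053485 , -0.01746973, -0.06220961,
        0.01002863]), 'tau': array([-4.08408696e-04, -5.82718670e+01,  2.93047410e+01,  6.99748859e+00,
        6.86637824e-03, -1.49787202e-04]), 'tool_pos': array([0.18176152, 0.64953301, 0.2256053 ]), 'orientation': array([ 1.79901462e+02, -1.04497265e-02, -1.56367650e+01]), 'force': array([0.31635052, 0.1902247 , 0.08944033]), 'moment': array([-0.01184889,  0.03026944,  0.00413914]), 'gripper_force': 0.0, 'opening': 0.08772795811127147} 0.0188
scene {'fx': 540.7234947940397, 'fy': 540.7234947940397, 'cx': 288.24666000564565, 'cy': 207.71438419884717, 'extrinsics': array([[-0.18308728,  0.98308866,  0.0039661 ,  0.0809058 ],
       [-0.70882362, -0.13480235,  0.6923853 ,  0.31683487],
       [ 0.68121078,  0.12395567,  0.72151706, -1.66197417],
       [ 0.        ,  0.        ,  0.        ,  1.        ]])}
top {'fx': 451.64457180471226, 'fy': 451.64457180471226, 'cx': 281.19769748764, 'cy': 210.9481591138337, 'extrinsics': array([[-0.08970395, -0.99596235,  0.00349159,  0.056812  ],
       [ 0.97138746, -0.08671541,  0.2211037 , -0.52172475],
       [-0.21990819,  0.02322556,  0.97524405, -0.91776685],
       [ 0.        ,  0.        ,  0.        ,  1.        ]])}
```

```bash
python3 -c "
import cv2
for n in('scene','top'):
    cv2.imwrite(f'pics/{n}0b.png',cv2.resize(cv2.imread(f'pics/{n}0.png'),(800,600),interpolation=3))"
```

```text
(no output)
```

View pics/scene0.png

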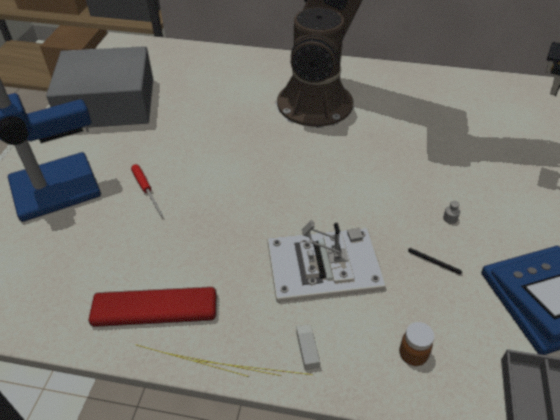

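View pics/top0b.png

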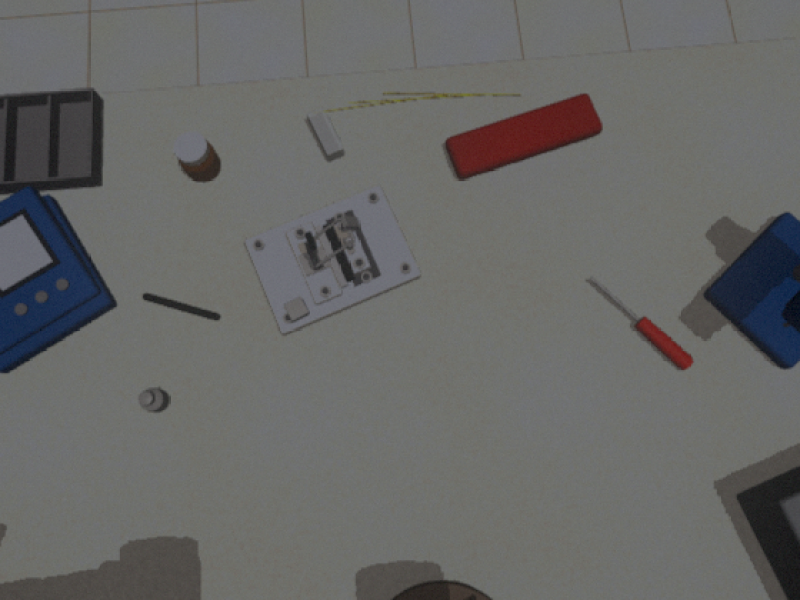

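The scene view shows the fixture around (325,262) px. In the top view it is around (332,260) in the enlarged picture. I'll take closer crops of both.

```bash
python3 -c "
import cv2,numpy as np
a=cv2.imread('pics/scene0.png')[210:305,262:389];b=cv2.imread('pics/top0.png')[128:238,168:298]
cv2.imwrite('pics/c1.png',cv2.resize(a,None,fx=6,fy=6,interpolation=2))
b=cv2.convertScaleAbs(b,alpha=1.8)
cv2.imwrite('pics/c2.png',cv2.resize(b,None,fx=5.4,fy=5.4,interpolation=2))"
```

```text
(no output)
```

View pics/c1.png

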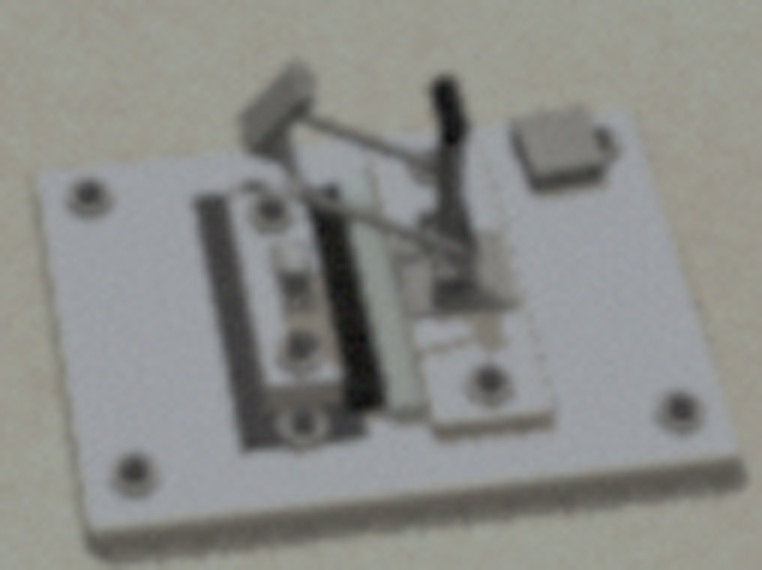

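View pics/c2.png

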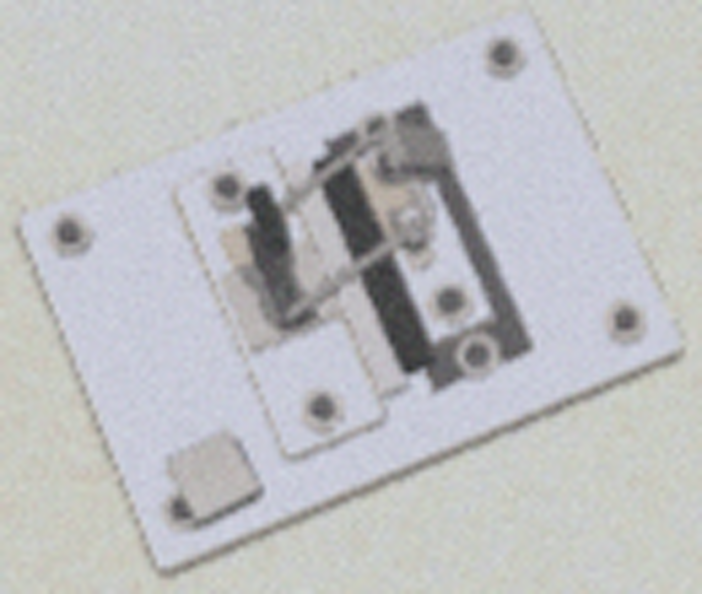

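The crops show the plate corners, with the lever roughly upright (tip at about (445,78) in the scene crop). The loop is raised towards the hook, with its tab at about (278,105) in the scene crop and (415,145) in the top crop. Next I'll fit a parametric model to these clicks.

```bash
cat > m.py <<'E'
import numpy as np
from plant import viewer
C={n:viewer.camera_params(n) for n in("scene","top")}
def proj(n,P):
    c=C[n];p=np.c_[P,np.ones(len(P))]@np.array(c["extrinsics"])[:3].T
    return np.c_[c["cx"]+c["fx"]*p[:,0]/-p[:,2],c["cy"]+c["fy"]*p[:,1]/p[:,2]]
def W(q,P):  # latch frame (z rel to pivot) -> world
    x,y,a=q[:3];P=np.atleast_2d(P);c,s=np.cos(a),np.sin(a)
    return np.c_[x+c*P[:,0]-s*P[:,1],y+s*P[:,0]+c*P[:,1],0.047+P[:,2]]
def pin(L): a=L-np.radians(12); return .022*np.array([np.cos(a),np.sin(a)])  # 12deg below bar when shut
def lev(L,r,h,y=0): return [r*np.cos(L)-h*np.sin(L),y,r*np.sin(L)+h*np.cos(L)]
def loop(L,l,d,h,y=0): # d from pin toward bar (-x), slope s=l-L
    s=l-L;p=pin(L);return [p[0]-d*np.cos(s)+h*np.sin(s),y,p[1]+d*np.sin(s)+h*np.cos(s)]
E
cat > fit.py <<'E'
from m import *
from scipy.optimize import least_squares
import cv2
S=lambda u,v:(262+(u+.5)/6-.5,210+(v+.5)/6-.5);T=lambda u,v:(168+(u+.5)/5.4-.5,128+(v+.5)/5.4-.5)
def model(q):
    L,l,ox,oy=q[3:7];h=lambda d,hh,y:loop(L,l,d,hh,y)
    pl=[[ox+i*.12,oy+j*.085,-.027] for i,j in((-1,1),(1,1),(1,-1),(-1,-1))]
    return [("scene",pl,[S(38,170),S(633,112),S(742,460),S(90,530)]),
     ("top",pl,[T(683,348),T(160,566),T(20,213),T(525,10)]),
     ("scene",[lev(L,.085,0),lev(L,.073,0),h(0,0,-.02),h(0,0,.02),h(.0795,0,.02),h(.0955,.02,0)],[S(445,78),S(452,140),S(475,252),S(430,165),S(300,118),S(278,105)]),
     ("top",[lev(L,.085,0),h(0,0,.02),h(.0795,0,-.02),h(.0795,0,.02),h(.0955,.02,0)],[T(260,190),T(287,312),T(378,128),T(413,222),T(417,145)])]
def res(q): return np.concatenate([(proj(n,W(q,np.array(P)))-np.array(t)).ravel() for n,P,t in model(q)])
r=min((least_squares(res,[.55,.17,a,1.6,1.9,0,0],loss="soft_l1") for a in(1.2,1.57,1.9)),key=lambda r:r.cost)
if __name__=="__main__":
    q=r.x;print(r.cost,q.round(4),np.degrees(q[2]));np.set_printoptions(precision=1,suppress=True)
    for n,P,t in model(q): print(n,(proj(n,W(q,np.array(P)))-np.array(t)).tolist().__repr__()[:0],(proj(n,W(q,np.array(P)))-np.array(t)).ravel())
    L,l=q[3:5]
    for k,P in dict(tab=loop(L,l,.0955,.02),bar=loop(L,l,.0795,0),tip=lev(L,.085,0)).items(): print(k,np.round(P,4),W(q,P).round(4))
    np.save("q.npy",q)
    o=[]
    for n,(x,y,w,hh) in dict(scene=(262,210,127,95),top=(168,128,127,95)).items():
        im=cv2.imread(f"pics/{n}0.png")[y:y+hh,x:x+w];im=cv2.resize(im,None,fx=6,fy=6)
        if n=="top":im=cv2.convertScaleAbs(im,alpha=1.8)
        def pl(P,c,cl=False):
            u=((proj(n,W(q,np.array(P)))-[x,y]+.5)*6).astype(np.int32);cv2.polylines(im,[u],cl,c,1)
        for yy in(-.009,.009): pl([loop(L,l,.0955+a,.02+b,yy) for a,b in((-.004,-.0215),(.004,-.0215),(.004,.0125),(-.004,.0125))],(0,0,255),True)
        pl([loop(L,l,0,0,-.02),loop(L,l,.0795,0,-.02),loop(L,l,.0795,0,.02),loop(L,l,0,0,.02)],(0,200,0),True)
        for z in(-.003,.003): pl([lev(L,a,z,b) for a,b in((0,-.011),(.085,-.011),(.085,.011),(0,.011))],(255,0,0),True)
        pl([[-.06,-.007,.007],[-.06,.007,.007],[-.065,.007,.007],[-.065,-.007,.007]],(255,0,255),True)
        o.append(im[:,:400*2])
    cv2.imwrite("pics/ov.png",cv2.resize(np.vstack([o[0],o[1]]),None,fx=.52,fy=.52,interpolation=3) if 0 else np.hstack([o[0][:,150:550],o[1][:,50:450]]))
E
python3 fit.py
```

```text
30.42663227892264 [ 6.0890e-01  1.3940e-01  1.8915e+00  1.6369e+00  2.2673e+00 -2.5800e-02
  1.9000e-03] 108.37283531385431
scene  [-1.   0.5  0.3 -0.1  0.8  0.3 -0.9  1. ]
top  [ 1.1  0.8 -0.8  2.  -1.6  0.4  1.  -0.9]
scene  [ 0.8  5.6 -0.4 -1.  -0.3  2.5  3.5  2.9 -2.9 -0.4  2.2  0.7]
top  [ 1.2  4.5 -0.2  0.7  1.5 -0.   2.3 -0.7 -2.6  0.8]
tab [-0.1  0.   0.1] [[0.6 0.1 0.1]]
bar [-0.1  0.   0.1] [[0.6 0.1 0.1]]
tip [-0.   0.   0.1] [[0.6 0.1 0.1]]
```

View pics/ov.png

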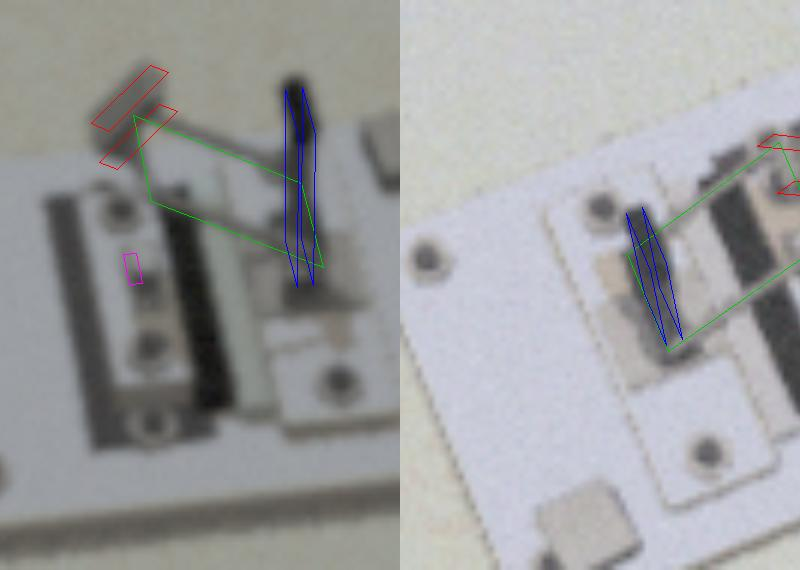

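The overlay is close, but some of my correspondences were sloppy: I clicked corners as if they were centres. I'll refit with corrected points and include the jaw.

```bash
python3 - <<'E'
s=open('fit.py').read()
i=s.index('     ("scene",[lev');j=s.index('def res')
s=s[:i]+'''     ("scene",[lev(L,.085,0,.013),h(0,0,-.02),h(.0955,.02,0),jw(-.045),jw(.045)],[S(443,78),S(475,252),S(278,107),S(262,385),S(230,193)]),
     ("top",[lev(L,.085,0,-.013),lev(L,.085,0,.0),h(0,0,.02),h(.0795,0,-.02),h(.0955,.02,0),jw(.045)],[T(258,190),T(270,222),T(287,312),T(378,128),T(417,145),T(490,315)])]
'''+s[j:]
s=s.replace("h=lambda","e=q[7];jw=lambda y:[-.074+e,y,-.009];h=lambda").replace("1.9,0,0]","1.9,0,0,0]")
s=s.replace("for n,P,t in model(q)])\nr","for n,P,t in model(q)]+[[q[7]/.001,q[6]/.002]])\nr").replace("precision=1","precision=4")
s=s.replace("o.append","pl([[-.074,-.045,-.009],[-.074,.045,-.009]],(0,255,255));o.append").replace("[:,50:450]","[:,150:550]")
s=s.replace("-np.array(t)).ravel())","-np.array(t)).ravel().round(1))")
open('fit.py','w').write(s)
E
python3 fit.py
```

```text
14.626981779638935 [ 6.0710e-01  1.3810e-01  1.8908e+00  1.6318e+00  2.2252e+00 -2.5200e-02
 -2.0000e-04 -0.0000e+00] 108.3324740541257
scene  [-1.   0.4  0.4 -0.1  0.8  0.3 -0.9  1. ]
top  [ 1.1  0.9 -0.8  2.1 -1.6  0.4  1.1 -0.8]
scene  [-0.3  0.3 -0.8  1.7  0.5  0.6  0.8  1.2 -0.1  1.5]
top  [-0.4 -0.2 -0.2 -0.6  0.3  1.5  2.9  0.9 -0.7  1.5  0.8  1.3]
tab [-0.0647  0.      0.0917] [[0.6275 0.0767 0.1387]]
bar [-0.0627  0.      0.0662] [[0.6269 0.0787 0.1132]]
tip [-0.0052  0.      0.0848] [[0.6088 0.1332 0.1318]]
```

View pics/ov.png

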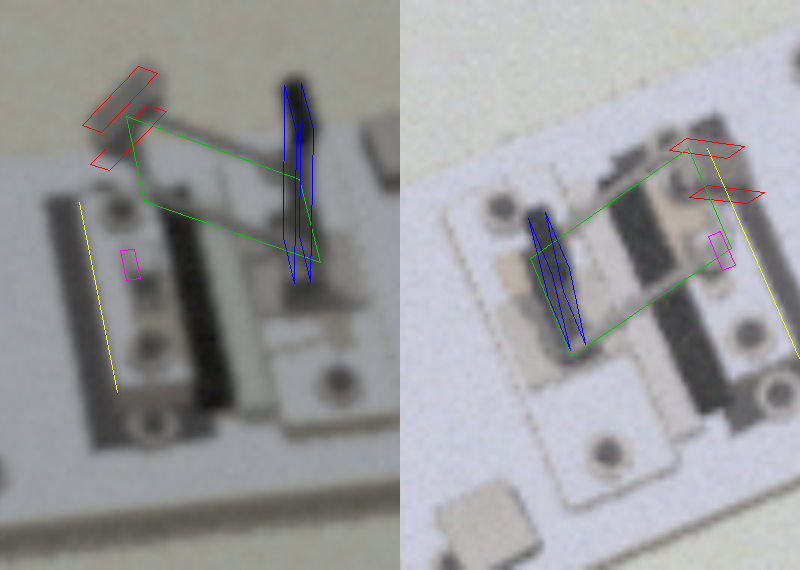

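The fit is good to about 3 mm: pivot at about (0.607, 0.138), latch yaw 108.3°, tab at about (0.6275, 0.0767, 0.139). I'll move above the tab with the tool yawed to −71.7°, so that tool x is −latch x and tool y is latch y.

```bash
python3 -m pendant '[[0,[0.29,0.215,0.0],[0,0,28]],[0,[0.29,0.215,0.0],[0,0,28]],[0,[0.29,0.215,0.0],[0,0,28]],[0,[0.29,0.215,0.0],[0,0,28]],[0,[0.29,0.215,0.0],[0,0,28]],[0,[0.29,0.215,0.0],[0,0,28]],[0,[0.29,0.215,0.0],[0,0,28]],[0,[0.584,0.431,0.035],[0,0,56]],[0,[0.584,0.431,0.035],[0,0,56]],[0,[0.584,0.431,0.035],[0,0,56]]]'
```

```text
clock: 0.93
tool_pos: [0.4381, 0.3196, 0.2164]
orientation: [-180.0, 0.0, -65.4]
force: [0.8, 0.8, 0.2]
opening: 0.0438
gripper_force: 0.0
```

```bash
python3 -m pendant '[[0,[0,0,0],[0,0,0]],[0,[0,0,0],[0,0,0]]]'
cat > go.py <<'E'
import sys,numpy as np
from plant import sensors
from scipy.spatial.transform import Rotation as R
o=sensors.get_obs();t=np.array(eval(sys.argv[1]));r=R.from_euler("xyz",o["orientation"],degrees=True)
print("shift",(r.inv().apply(t-o["tool_pos"])).round(4),"turn",(r.inv()*R.from_euler("xyz",[180,0,-71.7],degrees=True)).as_rotvec(degrees=True).round(2))
E
python3 go.py "[.6275,.0767,.19]"
```

```text
clock: 1.1
tool_pos: [0.4384, 0.3193, 0.2161]
orientation: [180.0, -0.0, -65.3]
force: [-0.5, -0.0, -0.2]
opening: 0.0441
gripper_force: 0.0
shift [ 0.2994 -0.0707  0.0261] turn [ 0.05 -0.02  6.35]
```

```bash
python3 -m pendant '[[0,[0.299,-0.071,0.026],[0,0,6.4]],[0,[0.299,-0.071,0.026],[0,0,6.4]],[0,[0.299,-0.071,0.026],[0,0,6.4]],[0,[0.299,-0.071,0.026],[0,0,6.4]],[0,[0.299,-0.071,0.026],[0,0,6.4]],[0,[0.299,-0.071,0.026],[0,0,6.4]],[0,[0.299,-0.071,0.026],[0,0,6.4]],[0,[0.299,-0.071,0.026],[0,0,6.4]],[0,[0.299,-0.071,0.026],[0,0,6.4]],[0,[0.299,-0.071,0.026],[0,0,6.4]]]'; python3 go.py "[.6275,.0767,.124]"
python3 - <<'E'
from plant import viewer
import cv2,numpy as np
o=[]
for n,(x,y,w,h) in dict(scene=(270,180,100,95),top=(178,120,100,95)).items():
    im=viewer.snapshot(n)[y:y+h,x:x+w,::-1]
    if n=="top":im=cv2.convertScaleAbs(im,alpha=1.8)
    o.append(cv2.resize(im,(400,380),interpolation=2))
cv2.imwrite("pics/d.png",np.hstack(o))
E
```

```text
clock: 1.93
tool_pos: [0.6278, 0.0801, 0.1896]
orientation: [179.9, 0.0, -71.5]
force: [0.1, 0.3, -0.6]
opening: 0.044
gripper_force: 0.0
shift [0.0032 0.0013 0.0656] turn [0.08 0.   0.17]
```

View pics/d.png

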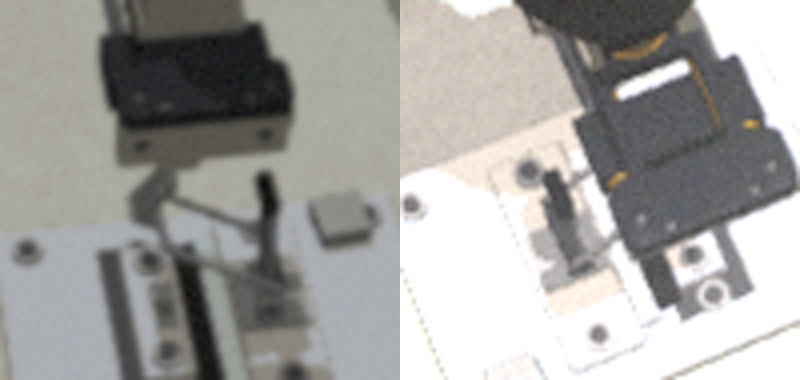

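The gripper is over the tab, which shows at about (155,195) in the left picture and matches the earlier fix. I'll descend and close.

```bash
python3 -m pendant '[[0,[0.003,0.001,0.03],[0,0,0]],[0,[0.003,0.001,0.05],[0,0,0]],[0,[0.003,0.001,0.058],[0,0,0]],[0,[0.003,0.001,0.063],[0,0,0]],[0,[0.003,0.001,0.063],[0,0,0]],[0,[0.003,0.001,0.063],[0,0,0]]]' && python3 -m pendant '[[-0.7,[0,0,0],[0,0,0]],[-0.7,[0,0,0],[0,0,0]],[-0.7,[0,0,0],[0,0,0]],[-0.7,[0,0,0],[0,0,0]],[-0.7,[0,0,0],[0,0,0]],[-0.7,[0,0,0],[0,0,0]]]'
```

```text
clock: 2.53
tool_pos: [0.6282, 0.0777, 0.1286]
orientation: [-179.9, -0.0, -71.4]
force: [-0.3, -0.5, 0.5]
opening: 0.0436
gripper_force: 0.0
clock: 3.03
tool_pos: [0.6289, 0.0773, 0.1282]
orientation: [-179.8, -0.0, -71.5]
force: [3.3, 0.8, 0.5]
opening: 0.0174
gripper_force: 30.0
```

```bash
cat > path.py <<'E'
import sys
from m import *
from plant import sensors
from scipy.optimize import fsolve
q=np.load("q.npy");L,l=q[3:5]
def tcp2latch(p): # grasp point latch x,z(rel pivot)
    c,s=np.cos(q[2]),np.sin(q[2]);d=np.array(p)-[q[0],q[1],.047];return np.array([c*d[0]+s*d[1],-s*d[0]+c*d[1],d[2]+.0188])
if __name__=="__main__":
    g=tcp2latch([.6289,.0773,.1282])  # at grasp
    d,h=fsolve(lambda v:np.array(loop(L,l,*v))[[0,2]]-g[[0,2]],[.0955,.02])
    print("grasp",g.round(4),"d,h",round(d,4),round(h,4),"now",tcp2latch(sensors.get_obs()["tool_pos"]).round(4))
    v=np.array([L,l])
    for b in eval(sys.argv[1]):
        v=fsolve(lambda v:np.array(loop(*v,.0795,0))[[0,2]]-b,v)
        t=np.array(loop(*v,d,h)); print("bar",b,"L,slope",v[0].round(3),(v[1]-v[0]).round(3),"grasp",t.round(4),"tool shift x,z from grasp pose",round(g[0]-t[0],4),round(g[2]-t[2],4))
E
python3 path.py "[(-.068,.062),(-.073,.055),(-.073,.04),(-.073,.03),(-.073,.02),(-.073,.01),(-.073,.003),(-.073,-.003),(-.066,-.003),(-.0625,-.003),(-.06,-.003)]"
```

```text
grasp [-0.0646 -0.0015  0.1   ] d,h 0.1 0.0269 now [-0.0646 -0.0015  0.1   ]
bar (-0.068, 0.062) L,slope 1.749 0.527 grasp [-0.0722  0.      0.0956] tool shift x,z from grasp pose 0.0076 0.0044
bar (-0.073, 0.055) L,slope 1.811 0.428 grasp [-0.0805  0.      0.088 ] tool shift x,z from grasp pose 0.0159 0.012
bar (-0.073, 0.04) L,slope 1.582 0.234 grasp [-0.0867  0.      0.0709] tool shift x,z from grasp pose 0.0221 0.0291
bar (-0.073, 0.03) L,slope 1.504 0.111 grasp [-0.0904  0.      0.059 ] tool shift x,z from grasp pose 0.0258 0.041
bar (-0.073, 0.02) L,slope 1.481 -0.013 grasp [-0.0938  0.      0.0467] tool shift x,z from grasp pose 0.0293 0.0533
bar (-0.073, 0.01) L,slope 1.518 -0.142 grasp [-0.0971  0.      0.0338] tool shift x,z from grasp pose 0.0325 0.0662
bar (-0.073, 0.003) L,slope 1.584 -0.236 grasp [-0.0992  0.      0.0244] tool shift x,z from grasp pose 0.0346 0.0756
bar (-0.073, -0.003) L,slope 1.666 -0.318 grasp [-0.1009  0.      0.0162] tool shift x,z from grasp pose 0.0363 0.0838
bar (-0.066, -0.003) L,slope 1.295 -0.286 grasp [-0.0933  0.      0.017 ] tool shift x,z from grasp pose 0.0287 0.083
bar (-0.0625, -0.003) L,slope 1.056 -0.248 grasp [-0.089   0.      0.0181] tool shift x,z from grasp pose 0.0244 0.0819
bar (-0.06, -0.003) L,slope 0.828 -0.2 grasp [-0.0854  0.      0.0193] tool shift x,z from grasp pose 0.0208 0.0807
```

```bash
python3 -m pendant '[[-0.7,[0.004,0,0.002],[0,0,0]],[-0.7,[0.008,0,0.004],[0,0,0]],[-0.7,[0.010,0,0.007],[0,0,0]],[-0.7,[0.013,0,0.01],[0,0,0]],[-0.7,[0.016,0,0.012],[0,0,0]],[-0.7,[0.018,0,0.018],[0,0,0]],[-0.7,[0.020,0,0.024],[0,0,0]],[-0.7,[0.022,0,0.029],[0,0,0]],[-0.7,[0.022,0,0.029],[0,0,0]]]'
```

```text
clock: 3.78
tool_pos: [0.6362, 0.0552, 0.0985]
orientation: [-179.9, -0.1, -71.5]
force: [5.9, 0.4, 4.3]
opening: 0.0179
gripper_force: 30.0
```

```bash
python3 -m pendant '[[-0.7,[0.001,0,0.004],[0,0,0]],[-0.7,[0.0025,0,0.008],[0,0,0]],[-0.7,[0.004,0,0.012],[0,0,0]],[-0.7,[0.0055,0,0.018],[0,0,0]],[-0.7,[0.007,0,0.024],[0,0,0]],[-0.7,[0.0085,0,0.029],[0,0,0]],[-0.7,[0.010,0,0.034],[0,0,0]],[-0.7,[0.010,0,0.034],[0,0,0]]]'
python3 - <<'E'
from plant import viewer
import cv2,numpy as np
o=[]
for n,(x,y,w,h) in dict(scene=(270,190,100,95),top=(178,120,100,95)).items():
    im=viewer.snapshot(n)[y:y+h,x:x+w,::-1]
    cv2.imwrite(f"pics/raw_{n}.png",im)
    o.append(cv2.resize(im,(400,380),interpolation=2))
cv2.imwrite("pics/e.png",np.hstack(o))
E
```

```text
clock: 4.45
tool_pos: [0.6391, 0.0464, 0.0641]
orientation: [-179.9, -0.0, -71.5]
force: [5.5, 2.2, 2.7]
opening: 0.0174
gripper_force: 30.0
```

View pics/e.png

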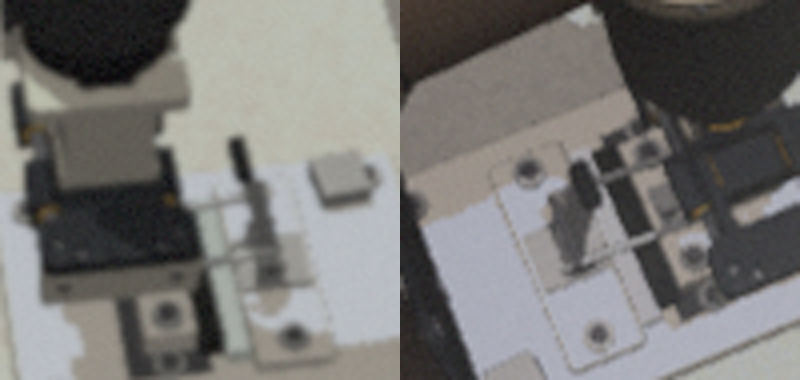

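The lever leans further towards the hook than predicted: its black end is centred at (243,160) in the left picture and (587,185) in the right. I'll estimate L and the loop from that.

Run:
```python
from path import *
from scipy.optimize import least_squares,fsolve
f=lambda v:np.r_[(proj("scene",W(q,[lev(v[0],.079,0)]))-[330.75,230.]).ravel(),(proj("top",W(q,[lev(v[0],.079,0)]))-[224.75,166.25]).ravel()]
r=least_squares(f,[1.6]);L1=r.x[0];print("L",r.x,f(r.x).round(1))
g=tcp2latch(sensors.get_obs()["tool_pos"]);print("grasp",g.round(4))
for d,h in((.1,.0269),(.0955,.02),(.0955,.028)):
    s=least_squares(lambda v:np.array(loop(v[0],v[1],d,h))[[0,2]]-g[[0,2]],[L1,L1-.1],x_scale=.1).x
    print(d,h,"L",s[0],"slope",s[1]-s[0],"bar",np.round(loop(*s,.0795,0),4))
# with L fixed, slope from distance-free direction
p=pin(L1);print("pin",p,"dist grasp-pin",np.hypot(*(g[[0,2]]-p)),"ang",np.arctan2(g[2]-p[1],p[0]-g[0]))
```

```text
L [1.80681284] [-0.9  0.6 -0.9  0.6]
grasp [-0.0971 -0.0015  0.0364]
0.1 0.0269 L 1.5339426652796746 slope -0.1165859314758475 bar [-0.0736  0.      0.0121]
0.0955 0.02 L 1.8069398580134806 slope -0.0580138551215279 bar [-0.08    0.      0.0174]
0.0955 0.028 L 1.7176056816168028 slope -0.13934245601610473 bar [-0.0774  0.      0.0109]
pin [-0.00058463  0.02199223] dist grasp-pin 0.09757452011115678 ang 0.14842169614093217
```

The observed lever angle matches the nominal tab centre (d=0.0955, h=0.02) exactly, so the bar is at about (−0.080, +0.017). I'll re-plan with that.

```bash
sed -i 's/^    d,h=fsolve.*/    d,h=.0955,.02; g=tcp2latch(sensors.get_obs()["tool_pos"]);L,l=1.8,1.75/' path.py; python3 path.py "[(-.078,.014),(-.074,.012),(-.0735,.008),(-.0735,.004),(-.0735,0),(-.0735,-.003),(-.066,-.003),(-.0625,-.003),(-.06,-.003)]"
```

```text
grasp [-0.0971 -0.0015  0.0364] d,h 0.0955 0.02 now [-0.0971 -0.0015  0.0364]
bar (-0.078, 0.014) L,slope 1.73 -0.1 grasp [-0.0959  0.      0.0323] tool shift x,z from grasp pose -0.0012 0.0041
bar (-0.074, 0.012) L,slope 1.554 -0.119 grasp [-0.0923  0.      0.03  ] tool shift x,z from grasp pose -0.0048 0.0065
bar (-0.0735, 0.008) L,slope 1.558 -0.17 grasp [-0.0927  0.      0.025 ] tool shift x,z from grasp pose -0.0044 0.0114
bar (-0.0735, 0.004) L,slope 1.596 -0.224 grasp [-0.0935  0.      0.02  ] tool shift x,z from grasp pose -0.0035 0.0165
bar (-0.0735, 0) L,slope 1.646 -0.278 grasp [-0.0944  0.      0.0148] tool shift x,z from grasp pose -0.0027 0.0216
bar (-0.0735, -0.003) L,slope 1.689 -0.319 grasp [-0.095  0.     0.011] tool shift x,z from grasp pose -0.0021 0.0254
bar (-0.066, -0.003) L,slope 1.295 -0.286 grasp [-0.087   0.      0.0117] tool shift x,z from grasp pose -0.0101 0.0248
bar (-0.0625, -0.003) L,slope 1.056 -0.248 grasp [-0.0829  0.      0.0125] tool shift x,z from grasp pose -0.0142 0.024
bar (-0.06, -0.003) L,slope 0.828 -0.2 grasp [-0.0796  0.      0.0134] tool shift x,z from grasp pose -0.0174 0.023
```

```bash
python3 -m pendant '[[-0.7,[-0.0012,0,0.004],[0,0,0]],[-0.7,[-0.003,0,0.005],[0,0,0]],[-0.7,[-0.0048,0,0.0065],[0,0,0]],[-0.7,[-0.0046,0,0.009],[0,0,0]],[-0.7,[-0.0044,0,0.0114],[0,0,0]],[-0.7,[-0.0044,0,0.0114],[0,0,0]]]'; python3 -m pendant '[[-0.7,[0.0004,0,0.0025],[0,0,0]],[-0.7,[0.0009,0,0.005],[0,0,0]],[-0.7,[0.0009,0,0.005],[0,0,0]]]'
```

```text
clock: 5.05
tool_pos: [0.6377, 0.0509, 0.0532]
orientation: [-179.9, -0.0, -71.5]
force: [4.8, 3.6, 3.5]
opening: 0.0176
gripper_force: 30.0
clock: 5.3
tool_pos: [0.638, 0.0501, 0.0482]
orientation: [-179.9, -0.0, -71.5]
force: [5.3, 3.1, 3.4]
opening: 0.0175
gripper_force: 30.0
```

```bash
python3 -m pendant '[[-0.7,[0.0004,0,0.0025],[0,0,0]],[-0.7,[0.0008,0,0.005],[0,0,0]],[-0.7,[0.0008,0,0.005],[0,0,0]]]';python3 path.py "[]"
```

```text
clock: 5.55
tool_pos: [0.6383, 0.0494, 0.0432]
orientation: [-179.9, -0.0, -71.5]
force: [5.0, 2.7, 3.7]
opening: 0.0174
gripper_force: 30.0
grasp [-0.094  -0.0016  0.015 ] d,h 0.0955 0.02 now [-0.094  -0.0016  0.015 ]
```

```bash
python3 -m pendant '[[-0.7,[0.0003,0,0.0015],[0,0,0]],[-0.7,[0.0006,0,0.003],[0,0,0]],[-0.7,[0.0006,0,0.003],[0,0,0]]]'
python3 - <<'E'
from plant import viewer
import cv2,numpy as np
o=[]
for n,(x,y,w,h) in dict(scene=(270,190,100,95),top=(178,120,100,95)).items():
    im=viewer.snapshot(n)[y:y+h,x:x+w,::-1]
    if n=="top": im=cv2.convertScaleAbs(im,alpha=1.3)
    o.append(cv2.resize(im,(400,380),interpolation=2))
cv2.imwrite("pics/f.png",np.hstack(o))
E
```

```text
clock: 5.8
tool_pos: [0.6384, 0.049, 0.041]
orientation: [-179.9, -0.0, -71.5]
force: [3.4, 5.2, 7.4]
opening: 0.0179
gripper_force: 30.0
```

View pics/f.png

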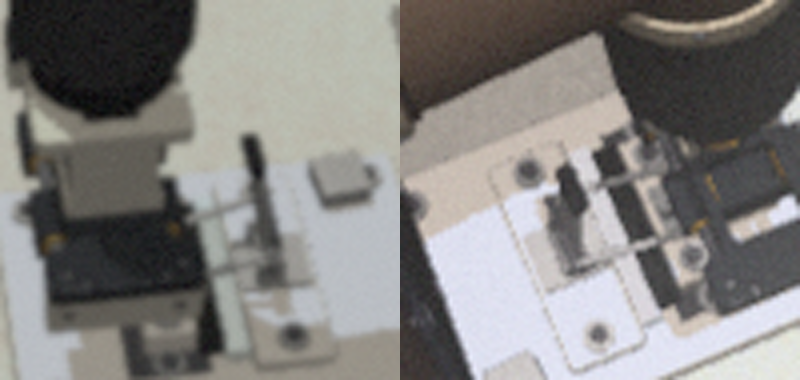

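Contact from below (Fz rose by about 4 N) at an estimated bar height of 43–44 mm, so the bar is resting on the jaw top. The lever's black end is at (254,158), so L is about 1.68, as planned. I'll lift 1 mm and draw towards the hook gently.

```bash
python3 -m pendant '[[-0.7,[-0.001,0,-0.0015],[0,0,0]],[-0.7,[-0.002,0,-0.0015],[0,0,0]],[-0.7,[-0.003,0,-0.0015],[0,0,0]],[-0.7,[-0.004,0,-0.0015],[0,0,0]],[-0.7,[-0.004,0,-0.0015],[0,0,0]]]'; python3 -m pendant '[[-0.7,[-0.001,0,0],[0,0,0]],[-0.7,[-0.002,0,0],[0,0,0]],[-0.7,[-0.002,0,0],[0,0,0]]]';python3 path.py "[]"
```

```text
clock: 6.32
tool_pos: [0.6373, 0.0521, 0.0418]
orientation: [-179.9, -0.0, -71.5]
force: [6.4, 1.2, -0.5]
opening: 0.0174
gripper_force: 30.0
clock: 6.57
tool_pos: [0.6366, 0.0539, 0.0416]
orientation: [-179.9, -0.0, -71.5]
force: [8.4, -0.1, -1.5]
opening: 0.0176
gripper_force: 30.0
grasp [-0.0892 -0.0015  0.0134] d,h 0.0955 0.02 now [-0.0892 -0.0015  0.0134]
```

```bash
for i in 1 2; do python3 -m pendant '[[-0.7,[-0.0005,0,0],[0,0,0]],[-0.7,[-0.001,0,0],[0,0,0]],[-0.7,[-0.0015,0,0],[0,0,0]],[-0.7,[-0.0015,0,0],[0,0,0]]]' | egrep 'pos|force: \['; done
```

```text
tool_pos: [0.6362, 0.0551, 0.0416]
force: [8.4, -0.2, -0.9]
tool_pos: [0.6358, 0.0562, 0.0416]
force: [8.9, -3.3, -1.8]
```

```bash
for i in 1 2; do python3 -m pendant '[[-0.7,[-0.0004,0,0],[0,0,0]],[-0.7,[-0.0008,0,0],[0,0,0]],[-0.7,[-0.0008,0,0],[0,0,0]]]' | egrep 'pos|force: \['; done;python3 path.py "[]"
```

```text
tool_pos: [0.6357, 0.0567, 0.0417]
force: [9.2, -4.1, -1.6]
tool_pos: [0.6355, 0.0572, 0.0418]
force: [9.9, -5.4, -0.9]
grasp [-0.0857 -0.0015  0.0136] d,h 0.0955 0.02 now [-0.0857 -0.0015  0.0136]
```

The pull reaction along the latch axis has risen to about 8 N while motion stalls, so the bar is against the hook seat. I'll release and retreat upward.

```bash
python3 -m pendant '[[-0.2,[0,0,0],[0,0,0]],[-0.2,[0,0,0],[0,0,0]],[-0.2,[0,0,0],[0,0,0]],[-0.2,[0,0,0],[0,0,0]]]'; python3 -m pendant '[[-0.2,[0.001,0,-0.01],[0,0,0]],[-0.2,[0.001,0,-0.03],[0,0,0]],[-0.2,[0.001,0,-0.06],[0,0,0]],[-0.2,[0.001,0,-0.1],[0,0,0]],[-0.2,[0.001,0,-0.14],[0,0,0]],[-0.2,[0.001,0,-0.14],[0,0,0]],[-0.2,[0.001,0,-0.14],[0,0,0]]]'
```

```text
clock: 8.07
tool_pos: [0.6324, 0.058, 0.0407]
orientation: [179.8, 0.0, -71.5]
force: [-0.1, 0.7, 0.1]
opening: 0.0345
gripper_force: 0.0
clock: 8.65
tool_pos: [0.6354, 0.0581, 0.1856]
orientation: [-179.7, 0.0, -71.5]
force: [-0.8, -0.5, -1.1]
opening: 0.035
gripper_force: 0.0
```

Run:
```python
from plant import viewer
import cv2,numpy as np
o=[]
for n,(x,y,w,h) in dict(scene=(285,205,80,80),top=(190,135,80,80)).items():
    im=viewer.snapshot(n)[y:y+h,x:x+w,::-1]
    if n=="top": im=cv2.convertScaleAbs(im,alpha=1.4)
    o.append(cv2.resize(im,(400,400),interpolation=2))
cv2.imwrite("pics/g.png",np.hstack(o))
```

```text
(no output)
```

View pics/g.png

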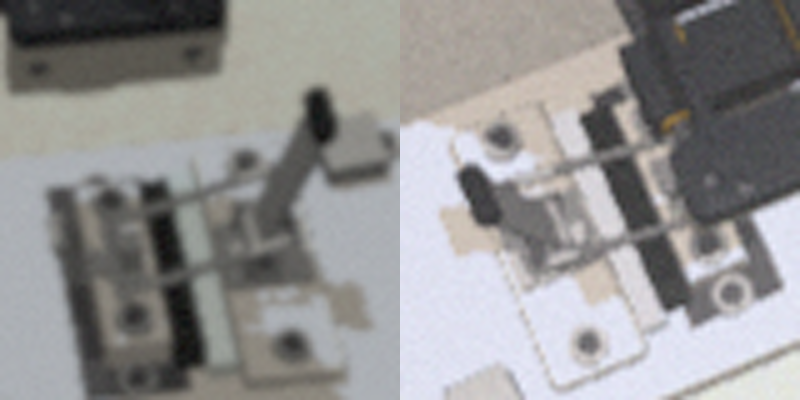

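Hooked: the lever now leans towards +x, with its black end at (320,115) left and (480,195) right, and the rods run back to the hook. I'll compute the lever angle and the push arc.

Run:
```python
from path import *
from scipy.optimize import least_squares
f=lambda v:np.r_[(proj("scene",W(q,[lev(v[0],.079,0)]))-[349,228.]).ravel(),(proj("top",W(q,[lev(v[0],.079,0)]))-[206,174]).ravel()]
r=least_squares(f,[1.2]);L1=r.x[0];print("L",L1,f(r.x).round(1))
o=sensors.get_obs();g=tcp2latch(o["tool_pos"])-[0,0,.0188];print("tcp latch",g.round(4))
for L in [L1+.25,*np.arange(1.2,-.11,-.1)]:
    t=np.array(lev(L,.062,.003))-[.0095,0,0];print(round(L,2),"tool shift from now",(-(t-g)*[1,-1,1]).round(4))
```

```text
L 1.2931653551823843 [-0.5  0.9 -0.2  0.4]
tcp latch [-0.0847  0.0003  0.1348]
1.54 tool shift from now [-0.0739 -0.0003  0.0727]
1.2 tool shift from now [-0.0949 -0.0003  0.0759]
1.1 tool shift from now [-0.1006 -0.0003  0.0781]
1.0 tool shift from now [-0.1062 -0.0003  0.081 ]
0.9 tool shift from now [-0.1114 -0.0003  0.0843]
0.8 tool shift from now [-0.1162 -0.0003  0.0882]
0.7 tool shift from now [-0.1207 -0.0003  0.0925]
0.6 tool shift from now [-0.1247 -0.0003  0.0973]
0.5 tool shift from now [-0.1282 -0.0003  0.1024]
0.4 tool shift from now [-0.1311 -0.0003  0.1079]
0.3 tool shift from now [-0.1335 -0.0003  0.1136]
0.2 tool shift from now [-0.1354 -0.0003  0.1195]
0.1 tool shift from now [-0.1366 -0.0003  0.1256]
-0.0 tool shift from now [-0.1372 -0.0003  0.1318]
-0.1 tool shift from now [-0.1372 -0.0003  0.138 ]
```

```bash
python3 -m pendant '[[-1,[-0.03,0,0],[0,0,0]],[-1,[-0.06,0,0.01],[0,0,0]],[-1,[-0.074,0,0.04],[0,0,0]],[-1,[-0.074,0,0.065],[0,0,0]],[-1,[-0.074,0,0.073],[0,0,0]],[-1,[-0.074,0,0.073],[0,0,0]]]' && python3 -m pendant '[[-1,[-0.004,0,0],[0,0,0]],[-1,[-0.008,0,0.001],[0,0,0]],[-1,[-0.012,0,0.002],[0,0,0]],[-1,[-0.016,0,0.003],[0,0,0]],[-1,[-0.018,0,0.003],[0,0,0]],[-1,[-0.018,0,0.003],[0,0,0]]]'
```

```text
clock: 9.25
tool_pos: [0.6084, 0.1269, 0.1051]
orientation: [179.6, -0.1, -71.5]
force: [0.3, -0.5, 0.3]
opening: 0.0022
gripper_force: 0.0
clock: 9.75
tool_pos: [0.6051, 0.1454, 0.1062]
orientation: [-179.9, 0.0, -71.5]
force: [-0.2, 0.3, -0.5]
opening: 0.0004
gripper_force: 0.0
```

```bash
python3 -m pendant '[[-1,[-0.003,0,0],[0,0,0]],[-1,[-0.006,0,0.001],[0,0,0]],[-1,[-0.009,0,0.002],[0,0,0]],[-1,[-0.0115,0,0.0035],[0,0,0]],[-1,[-0.014,0,0.005],[0,0,0]],[-1,[-0.014,0,0.005],[0,0,0]]]'; python3 -m pendant '[[-1,[-0.0025,0,0.0015],[0,0,0]],[-1,[-0.005,0,0.0033],[0,0,0]],[-1,[-0.0075,0,0.005],[0,0,0]],[-1,[-0.010,0,0.007],[0,0,0]],[-1,[-0.010,0,0.007],[0,0,0]]]'
```

```text
clock: 10.25
tool_pos: [0.6004, 0.1586, 0.1005]
orientation: [180.0, -0.0, -71.5]
force: [0.6, 0.8, 0.3]
opening: 0.0003
gripper_force: 0.4
clock: 10.67
tool_pos: [0.5973, 0.168, 0.0933]
orientation: [180.0, -0.0, -71.5]
force: [0.3, 0.2, 1.5]
opening: 0.0007
gripper_force: 1.2
```

```bash
python3 -m pendant '[[-1,[-0.0022,0,0.002],[0,0,0]],[-1,[-0.0045,0,0.0043],[0,0,0]],[-1,[-0.0065,0,0.0065],[0,0,0]],[-1,[-0.0085,0,0.009],[0,0,0]],[-1,[-0.0085,0,0.009],[0,0,0]]]'
```

```text
clock: 11.08
tool_pos: [0.5945, 0.1761, 0.084]
orientation: [180.0, 0.0, -71.5]
force: [0.1, -1.6, 1.6]
opening: 0.0006
gripper_force: 1.0
```

```bash
python3 -m pendant '[[-1,[-0.0018,0,0.0026],[0,0,0]],[-1,[-0.0035,0,0.0051],[0,0,0]],[-1,[-0.005,0,0.0078],[0,0,0]],[-1,[-0.0064,0,0.0106],[0,0,0]],[-1,[-0.0064,0,0.0106],[0,0,0]]]'
```

```text
clock: 11.5
tool_pos: [0.5924, 0.1822, 0.0732]
orientation: [180.0, 0.0, -71.5]
force: [0.6, -0.5, 0.2]
opening: 0.0003
gripper_force: 0.4
```

The reaction is lower than expected for a taut loop. I'll check numerically whether the jaw has moved by template-matching the jaw screw, and how far the lever has gone.

Run:
```python
from path import *
import cv2
now=cv2.cvtColor(viewer.snapshot("scene"),cv2.COLOR_RGB2GRAY);cv2.imwrite("pics/h.png",now)
old=cv2.imread("pics/scene0.png",0)
for nm,(u,v,w) in dict(jawscrew=(312,268,7),fixscrew=(343,274,7),cornerscrew=(284,289,7),jawpatch=(312,266,10)).items():
    t=old[v-w:v+w+1,u-w:u+w+1].astype(np.float32);s=now[v-w-6:v+w+7,u-w-6:u+w+7].astype(np.float32)
    r=cv2.matchTemplate(cv2.resize(s,None,fx=8,fy=8,interpolation=2),cv2.resize(t,None,fx=8,fy=8,interpolation=2),cv2.TM_CCOEFF_NORMED)
    _,m,_,p=cv2.minMaxLoc(r);print(nm,round(m,3),"shift px",p[0]/8-6,p[1]/8-6)
print("per mm jaw",(proj("scene",W(q,[[-.065,-.03,-.009],[-.064,-.03,-.009]]))).ptp(0) if hasattr(np.ndarray,'ptp') else np.ptp(proj("scene",W(q,[[-.065,-.03,-.009],[-.064,-.03,-.009]])),0))
for L in(.3,.6,1.0,1.3):
    u,v=np.round(proj("scene",W(q,[lev(L,.079,0)]))[0]).astype(int);print(L,u,v,now[v-2:v+3,u-2:u+3].mean())
```

```text
jawscrew 0.924 shift px 2.125 0.0
fixscrew 0.97 shift px 0.0 0.0
cornerscrew 0.997 shift px 0.0 0.0
jawpatch 0.789 shift px 1.875 0.0Traceback (most recent call last):
  File "<stdin>", line 9, in <module>
AttributeError: `ptp` was removed from the ndarray class in NumPy 2.0. Use np.ptp(arr, ...) instead.
```

The jaw screw moved by about 2 px (4–5 mm) while the reference screws stayed put, so the loop is hooked and the jaw drawn in. I'll push the rest of the way down.

```bash
python3 -m pendant '[[-1,[-0.0012,0,0.0028],[0,0,0]],[-1,[-0.0024,0,0.0057],[0,0,0]],[-1,[-0.0034,0,0.0087],[0,0,0]],[-1,[-0.0043,0,0.0116],[0,0,0]],[-1,[-0.0043,0,0.0116],[0,0,0]]]'; python3 -m pendant '[[-1,[-0.0006,0,0.003],[0,0,0]],[-1,[-0.0012,0,0.006],[0,0,0]],[-1,[-0.0015,0,0.008],[0,0,0]],[-1,[-0.0015,0,0.0095],[0,0,0]],[-1,[-0.0015,0,0.0095],[0,0,0]]]'
```

```text
clock: 11.97
tool_pos: [0.5908, 0.186, 0.0615]
orientation: [179.9, 0.0, -71.5]
force: [0.1, -0.5, 0.5]
opening: 0.0005
gripper_force: 0.0
clock: 12.38
tool_pos: [0.5906, 0.1872, 0.0524]
orientation: [180.0, -0.0, -71.5]
force: [0.1, 0.5, 0.6]
opening: 0.0006
gripper_force: 0.0
```

```bash
for i in 1 2; do python3 -m pendant '[[-1,[0,0,0.0006],[0,0,0]],[-1,[0,0,0.0012],[0,0,0]],[-1,[0,0,0.0018],[0,0,0]],[-1,[0,0,0.0018],[0,0,0]]]' | egrep 'pos|force: \['; done
```

```text
tool_pos: [0.5908, 0.1873, 0.0511]
force: [0.1, -0.5, 0.4]
tool_pos: [0.5909, 0.1874, 0.0502]
force: [-2.5, 0.3, 6.5]
```

Contact is at z = 0.050, the shut lever's top face (6.5 N at the stop). I'll retreat and verify.

```bash
python3 -m pendant '[[-1,[0,0,-0.005],[0,0,0]],[-1,[0,0,-0.03],[0,0,0]],[-1,[0,0,-0.07],[0,0,0]],[-1,[0,0,-0.11],[0,0,0]],[-1,[0,0,-0.15],[0,0,0]],[-1,[0,0,-0.17],[0,0,0]],[-1,[0,0,-0.17],[0,0,0]],[-1,[0,0,-0.17],[0,0,0]],[-1,[0,0,-0.17],[0,0,0]]]'
python3 - <<'E'
from path import *
import cv2
now=cv2.cvtColor(viewer.snapshot("scene"),cv2.COLOR_RGB2GRAY);old=cv2.imread("pics/scene0.png",0)
for nm,(u,v,w) in dict(jawscrew=(312,268,7),fixscrew=(343,274,7)).items():
    t=old[v-w:v+w+1,u-w:u+w+1].astype(np.float32);s=now[v-w-6:v+w+7,u-w-6:u+w+7].astype(np.float32)
    r=cv2.matchTemplate(cv2.resize(s,None,fx=8,fy=8,interpolation=2),cv2.resize(t,None,fx=8,fy=8,interpolation=2),cv2.TM_CCOEFF_NORMED)
    _,m,_,p=cv2.minMaxLoc(r);print(nm,round(m,3),"shift px",p[0]/8-6,p[1]/8-6)
for L in(0,.1,.2,.3,.5,.8):
    u,v=np.round(proj("scene",W(q,[lev(L,.079,0)]))[0]).astype(int);print(L,u,v,now[v-2:v+3,u-2:u+3].mean().round(),old[v-2:v+3,u-2:u+3].mean().round())
E
```

```text
clock: 13.8
tool_pos: [0.5902, 0.1872, 0.2188]
orientation: [180.0, 0.0, -71.5]
force: [0.6, 0.2, 0.4]
opening: 0.0002
gripper_force: 0.0
jawscrew 0.9 shift px 2.125 0.125
fixscrew 0.968 shift px 0.0 0.0
0 371 249 45.0 157.0
0.1 371 247 45.0 156.0
0.2 371 245 59.0 155.0
0.3 370 242 119.0 155.0
0.5 368 238 173.0 155.0
0.8 363 233 129.0 115.0
```

The black end piece is at the shut position and the jaw stays drawn in with the robot clear, so I'll hand in.

```bash
python3 -c "
from plant import workorder
print(workorder.close_job())"
```

```text
the job is handed in; nothing more can be done
None
```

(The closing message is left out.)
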